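# Stow the flashlight in the kit box and clamp the lid

### The arm

A 7-joint arm with a two-finger parallel gripper is mounted at the origin on the work surface. World frame = base frame: x ahead of the robot, y to its left, z up, the work surface at z = 0. Lengths are in m, angles in rad, forces in N, time in s.
With the tool pointing down it reaches from about 0.4 to 0.875 m from the base axis. Payload 19.3 kg.
Tool frame: the origin (TCP) lies at the very end of the fingers, on their centre line; the grasp point (between the pads) lies 19 mm behind it; z points along the fingers, y is the line along which they close (so a half turn about z gives the same grasp; the last joint's range is limited). The gripper opens to 85 mm and grips with 20 to 120 N. Pads are 22 mm wide; open, the fingers measure 114 mm over their backs; the gripper's body (76 mm by 85 mm) begins 54 mm behind the grasp point. The pads swing forward as they close: fully open they stand 13 mm farther back than shut.
Start: joints at [-1.41, 0.521, -0.036, 1.599, 0.021, 1.021, -0.113], TCP at [0.143, 0.608, 0.231] pointing down, gripper open.
Joint ranges: [-2.91, 2.91], [-0.3, 2.13], [-1.5, 1.42], [0.17, 2.43], [-1.26, 4.41], [0.16, 1.93], [-2.52, 2.52]. Speed limits (rad/s): [1.89, 1.89, 2.39, 2.39, 3.01, 3.01, 3.01].

### API

Orientations are given as [roll, pitch, yaw] about the fixed x, y, z axes, in that order (R = Rz(yaw) Ry(pitch) Rx(roll)).
In Python, from workcell import observe, grab_frame, job_done gives the robot as it stands.
- The arm moves only by the tool move_arm, never from a script. Its argument "plan" is a list that holds one entry, the list of rows, each a list of 7 numbers: the shift along the tool's x, y, z each as a share of 0.02 m, from -1 to 1, then the turn, a rotation vector about the tool's x, y, z each as a share of 6 degrees, from -1 to 1, then the opening, from -1 (shut) to 1 (fully open). A call has exactly 10 rows; each row shifts and turns the commanded pose from where the row before left it, along the tool's axes as they then stand; what a row does not reach is not made up. A row lasts 1/10 s, in which the tool goes at most 50 mm and 8.59 degrees, less where a joint would pass 70% of its speed; a pose out of reach is approached as far as the arm can. A call with a number of a shift or a turn outside -1 to 1 is refused whole. A call with a gripper value outside its range is refused whole. The fingers move at their own pace and stop on an object; "grip_force" is the grip in N (left out, the last holds). Time passes only in rows, so rows that do not move let the fingers close, or fill a call up. It gives the time, the measured TCP pose, the force, the opening and the grip force at its end, in the units of the state.
- observe(): the state, without advancing time (a new reading comes with each control period).
- grab_frame(name): name is "side" or "top" or "wrist"; returns a dict with "color" (480x640x3 uint8, red, green, blue), "intrinsics" (3x3 intrinsics, pixels), "position" and "orientation" of the camera in the world; the wrist camera has in their place "tool_from_camera" (4x4, takes a point from camera to tool coordinates, whose origin is the TCP and whose axes are the flange's). Camera axes: x right, y down, z forward; pixel columns grow to the right and rows downward; lengths in m; the calibration is good to about 2 mm. The wrist camera is an equidistant fisheye: a pixel r from the principal point sees the ray r / f radians off the axis. A picture is of the moment at which its call begins: read the wrist's pose just before it. There is no depth.
- job_done(): hands the job in; it is judged then, once.
The state is a dict: "clock": time; "qpos": joint angles; "qd": joint speeds; "joint_efforts": joint torques, N m; "position": TCP position; "tool_rot": TCP orientation; "force": force on the tool from outside, world axes, zero at the start; "moment": the same for the moment, N m; "grip_width": finger opening in m; "finger_force": force on a finger pad.
Only numpy, scipy, OpenCV 4.12 (cv2) and the standard library are available. Lean on these libraries where they do the work, as an engineer would, in place of code of your own. Each camera call takes 0.05 s, during which the arm holds its last target. There are 200 camera calls.

### The job

Put the flashlight away in the metal kit box: it stands on its lens end, so first lay it gently on its side on the bench clear of the box (lower it, don't let it topple) and let go of it, then take it afresh and lay it, just as gently, flat in the box. After that shut the lid fully, and only then swing the clamp lever over until it lies right down on the lid. Leave the mug, the snow brush and the boot jack where they are.

Things in the scene. Friction and masses are not known exactly. Their poses are not given: they have to be found in the camera images.
- flashlight: Black flashlight, 172 mm long, about 0.35 kg. Origin: centre of the lens face it stands on; z runs from lens to tail. Hexagonal head z 0 to 50 mm, 46 mm across flats, 53 across corners; round barrel 32 mm thick to z 150; tail cap 36 mm thick to z 172. Centre of mass near z 67. Lying, it rests on a head flat and the tail cap (axis 23 mm up at the head, 18 at the tail) and does not roll.
- flashlight_mid (a point): Point on the flashlight's axis half-way along it, 86 mm from the lens face; same axes as the flashlight.
- kit_box: Open aluminium box, empty, fixed to the bench. Outside 150 (its x) x 230 (its y) x 75 mm high without the lid; walls and floor 5 mm thick, inside 140 x 220 x 70, so the flashlight fits only along y. Origin: centre of the underside; x points from the front (clamp side, towards the robot) to the back (lid hinge), z up.
- lid (a joint): Lid angle, rad: 0 shut, grows as it opens; starts about upright (1.57 to 1.72, limit 1.95). Aluminium plate 150 x 230 x 8 mm, 0.25 kg, no handle, hinged on the box's back (+x) rim. Stiff hinge (friction 0.3 N m): it stays at any angle and must be pushed all the way down (2 to 5 N near the free edge), e.g. with closed fingertips on its outer face.
- lid_hinge (a point): Middle of the lid's hinge line (along the box's y), at x +75, y 0, z 75.5 mm in the box's frame. The shut lid reaches 150 mm from here towards the box's front (-x); its underside is at hinge height, its outer (upper) face 8 mm higher.
- lid_edge (a point): Middle of the lid's free edge, on its outer face.
- clamp (a joint): Clamp lever angle, rad: 0 down flat on the shut lid, grows as it opens; starts about upright (1.35 to 1.6, limit 1.8). Steel bar 85 mm long, 30 wide, 10 thick, hinged on a bracket at the box's front. Stiff hinge (friction 0.3 N m, 4 to 5 N near the tip): it stays where it is left.
- clamp_hinge (a point): Hinge of the clamp lever (axis along the box's y), on the bar's mid-plane, at x -83, y +60, z 90 mm in the box's frame. Down, the bar points from here to the box's back (+x), upper face 5 mm above the hinge, lower face 1.5 mm above the lid.
- clamp_tip (a point): Middle of the clamp lever's free end, on its outer (upper when down) face, 85 mm from the hinge.
- mug: White ceramic mug, upright, 82 mm in diameter, 95 mm high, handle at its +y side reaching 37 mm out. Origin: centre of its underside. To be left alone.
- snow_brush: Short red plastic snow brush lying on the bench, 260 mm long (its x), 36 mm wide, 43 mm high. Origin on the bench below it. To be left alone.
- boot_jack: Cast aluminium boot jack, 225 mm long (its x), 120 mm wide, about 65 mm high, with forked end to its +x and a hinged lever arm on top. Origin on the bench below it. To be left alone.

How it is judged:
On the way, in this order (a step that is already met when the one before it is completed fails the run):
1. the flashlight lies on its side on the bench clear of the box, let go and at rest (angle between flashlight's own z axis and vertical between 1.4 and 1.74 rad and contact force between the fingers and flashlight below 0.1 N and linear speed of flashlight below 0.02 m/s and height (world z) of flashlight_mid below 0.03 m and horizontal distance between flashlight_mid and kit_box above 0.1 m), for 0.3 s.
2. the flashlight lies flat inside the box, let go and at rest, with the lid still open (angle between flashlight's own z axis and vertical between 1.4 and 1.74 rad and contact force between the fingers and flashlight below 0.1 N and linear speed of flashlight below 0.02 m/s and x of flashlight_mid in the frame of kit_box between -0.065 and 0.065 m and y of flashlight_mid in the frame of kit_box between -0.06 and 0.06 m and z of flashlight_mid in the frame of kit_box between 0.01 and 0.045 m and value of joint lid above 0.8 rad), for 0.2 s.
3. the lid is fully shut while the clamp lever is still up (value of joint lid below 0.05 rad and value of joint clamp above 0.7 rad), for 0.1 s.
4. the clamp lever is down on the shut lid (value of joint lid below 0.05 rad and value of joint clamp below 0.1 rad), for 0.1 s.
At the end, for the whole second after the job is handed in: The flashlight lies level (0.17 rad) and still in the box, its middle within 65 mm across and 60 mm along of the box centre and 45 mm above its underside at most; lid shut within 0.05 rad, clamp down within 0.1 rad; mug, brush and boot jack upright within 40 mm of their starts (all of step 4 and angle between flashlight's own z axis and vertical between 1.4 and 1.74 rad and x of flashlight_mid in the frame of kit_box between -0.065 and 0.065 m and y of flashlight_mid in the frame of kit_box between -0.06 and 0.06 m and z of flashlight_mid in the frame of kit_box between 0.01 and 0.045 m and contact force between the fingers and flashlight below 0.1 N and linear speed of flashlight below 0.02 m/s and distance of each of mug, snow_brush, boot_jack from where it was at the start of the episode below 0.04 m and angle between each of mug, snow_brush, boot_jack's own z axis and vertical below 0.2 rad); the robot touches nothing.
It fails at once if the flashlight topples: it falls over freely instead of being lowered (angular speed of flashlight above 7 rad/s and angle between flashlight's own z axis and vertical between 0.3 and 1.4 rad).
It fails at once if the flashlight is dropped flat onto the bench or into the box: lying and within 50 mm of the bench, it moves faster than 0.7 m/s (linear speed of flashlight above 0.7 m/s and angle between flashlight's own z axis and vertical above 1.2 rad and height (world z) of flashlight_mid below 0.05 m).
It fails at once if the mug is moved more than 40 mm or tipped (distance of mug from where it was at the start of the episode above 0.04 m or angle between mug's own z axis and vertical above 0.35 rad).
It fails at once if the snow brush is moved more than 40 mm or tipped (distance of snow_brush from where it was at the start of the episode above 0.04 m or angle between snow_brush's own z axis and vertical above 0.35 rad).
It fails at once if the boot jack is moved more than 40 mm or tipped (distance of boot_jack from where it was at the start of the episode above 0.04 m or angle between boot_jack's own z axis and vertical above 0.35 rad).
It also fails if it takes over 72 s, if anything falls off the work surface, if the arm or the gripper's body presses on something with over 40 N, if the wrist force passes 120 N, or if a joint passes its speed limit or range.

## Working session

There is one attempt and no reset: what is moved stays moved. The work goes in short steps, Python scripts to look and compute and a tool call to move; the robot and the scene stay as the last step left them, time stands still between calls to the robot, and variables do not carry over. Pictures are saved under pics/ and viewed, at most 12 in all, crops included, and the job is handed in when it is done.

Besides the shell and the picture viewer there is one more tool, called by a JSON object that holds its "api" and its "payload". move_arm: Moves the arm, as the interface text tells. Shift numbers are shares of 0.02 m and turn numbers shares of 6 degrees, none past 1 either way. Its arguments: {"type":"object","properties":{"plan":{"type":"array"},"grip_force":{"type":"number"}},"required":["plan"]}

```bash
mkdir -p pics; ls
python3 - <<'E'
from workcell import observe, grab_frame
import cv2,pickle,numpy as np
np.set_printoptions(precision=4,suppress=True)
s=observe();print(s)
d={}
for n in("side","top"):
    f=grab_frame(n);d[n]=f;cv2.imwrite(f"pics/{n}0.png",f["color"][:,:,::-1]);print(n,f["intrinsics"],f["position"],f["orientation"])
pickle.dump(d,open("f0.pkl","wb"))
E
```

```text
pics
{'clock': 0.0, 'qpos': array([-1.4102,  0.522 , -0.0363,  1.6   ,  0.0212,  1.0211, -0.1128]), 'qd': array([-0.0022, -0.0014, -0.0001,  0.0014, -0.0016,  0.    , -0.0008]), 'joint_efforts': array([  0.0006, -92.7068,   1.9802, -36.9948,   0.0179,   0.0077,
         0.    ]), 'position': array([0.143 , 0.6081, 0.2307]), 'tool_rot': array([-3.1405,  0.0001,  2.9107]), 'force': array([0.3656, 0.6736, 0.2268]), 'moment': array([-0.0756,  0.0691,  0.0309]), 'finger_force': 0.0, 'grip_width': 0.08512780504028777}
side [[560.8023   0.     321.4002]
 [  0.     560.8023 246.978 ]
 [  0.       0.       1.    ]] [ 0.0915 -0.7035  0.7014] [-2.1917 -0.0058 -0.5807]
top [[436.2323   0.     320.1091]
 [  0.     436.2323 237.8875]
 [  0.       0.       1.    ]] [ 0.4285 -0.009   0.8871] [-2.9744  0.0002 -1.5569]
```

View pics/top0.png

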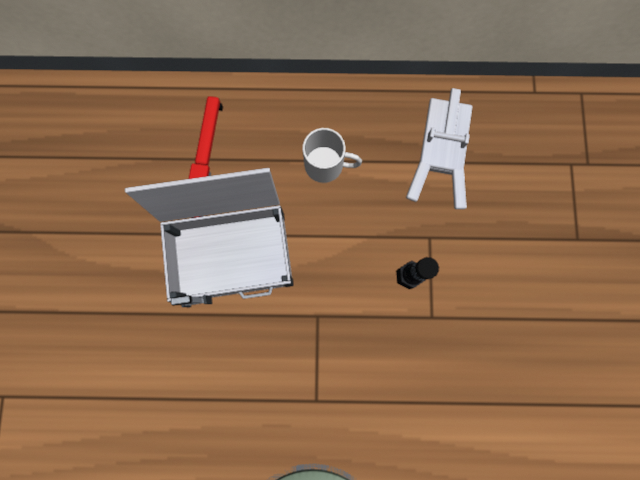

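View pics/side0.png

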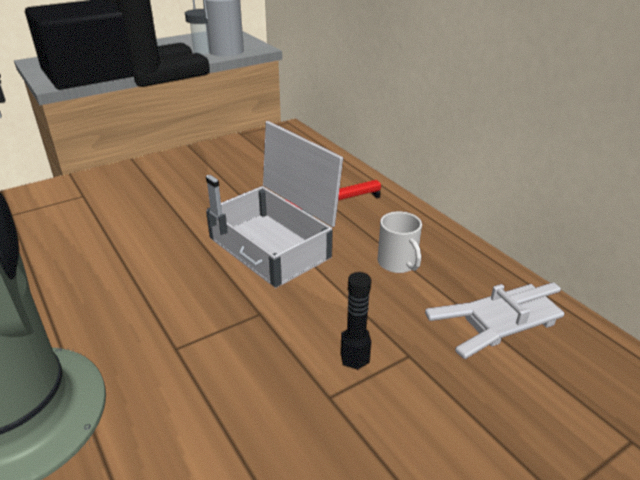

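Top view: flashlight with tail at about (427,268) and head at about (408,277). Box rim corners are near (162,222), (282,207), (291,284) and (168,302), the clamp lever is at about (190,300), the mug at (324,156) and the jack around (445,150). The side view agrees, with the flashlight foot at about (356,355) and tail top at (359,280).

```bash
cat > h.py <<'E'
import numpy as np,cv2,pickle
from scipy.spatial.transform import Rotation as R
np.set_printoptions(precision=4,suppress=True)
def rot(f): 
    o=np.array(f["orientation"]);return R.from_euler("xyz",o).as_matrix() if o.shape==(3,) else o
def ray(f,p):
    d=rot(f)@np.linalg.inv(f["intrinsics"])@np.array([p[0],p[1],1.]);return np.array(f["position"]),d/np.linalg.norm(d)
def onz(f,p,z):
    o,d=ray(f,p);return o+d*(z-o[2])/d[2]
def tri(f,p,g,q):
    a,u=ray(f,p);b,v=ray(g,q);s=np.linalg.lstsq(np.c_[u,-v],b-a,rcond=None)[0]
    P,Q=a+s[0]*u,b+s[1]*v;return (P+Q)/2,np.linalg.norm(P-Q)
def proj(f,P):
    c=f["intrinsics"]@(rot(f).T@(np.array(P)-f["position"]));return c[:2]/c[2]
E
python3 - <<'E'
from h import *
d=pickle.load(open("f0.pkl","rb"));T,S=d["top"],d["side"]
def mask(f,box,th=45):
    x0,y0,x1,y1=box;m=np.zeros((480,640),np.uint8);m[y0:y1,x0:x1]=(f["color"][y0:y1,x0:x1].max(2)<th)*255;return m
mt=mask(T,(385,245,450,300));ms=mask(S,(330,260,385,380))
for m in(mt,ms):
    c=max(cv2.findContours(m,0,2)[0],key=cv2.contourArea);print(cv2.boundingRect(c),cv2.contourArea(c),cv2.minAreaRect(c))
# tail circle in top: extreme right/top
c=max(cv2.findContours(mt,0,2)[0],key=cv2.contourArea)[:,0]
right=c[:,0].max();top=c[:,1].min();r=436*0.018/(0.887-.172);print("r",r)
p=(right-r,top+r);print(p,onz(T,p,.172))
print("head",onz(T,(408,277),0.025))
# rim corners
cs=np.array([onz(T,p,.075) for p in[(162,222),(282,207),(291,284),(168,302)]]);print(cs,[np.linalg.norm(cs[i]-cs[i-1]) for i in range(4)])
# sharper corners: dump upscaled crops
im=np.hstack([cv2.resize(T["color"][155:315,120:300],None,fx=2.2,fy=2.2,interpolation=2),cv2.resize(S["color"][115:295,195:350],(396*155//180*1,352),interpolation=2)])[:,:,::-1]
cv2.imwrite("pics/c1.png",im);print(im.shape)
E
```

```text
(397, 258, 41, 31) 758.0 ((416.40008544921875, 271.800048828125), (23.25510597229004, 42.93250274658203), 63.43495178222656)
(341, 273, 30, 96) 1754.0 ((357.2944030761719, 320.378173828125), (28.712562561035156, 95.1860580444336), 4.085616588592529)
r 10.976223776223774
(np.float64(426.0237762237762), np.float64(268.9762237762238)) [ 0.4998 -0.1819  0.172 ]
head [ 0.4981 -0.1814  0.025 ]
[[0.592  0.2938 0.075 ]
 [0.6244 0.0667 0.075 ]
 [0.4781 0.0458 0.075 ]
 [0.4419 0.2716 0.075 ]] [np.float64(0.15173294858413827), np.float64(0.22940901617393475), np.float64(0.1477954176165737), np.float64(0.228635855734321)]
(352, 737, 3)
```

View pics/c1.png

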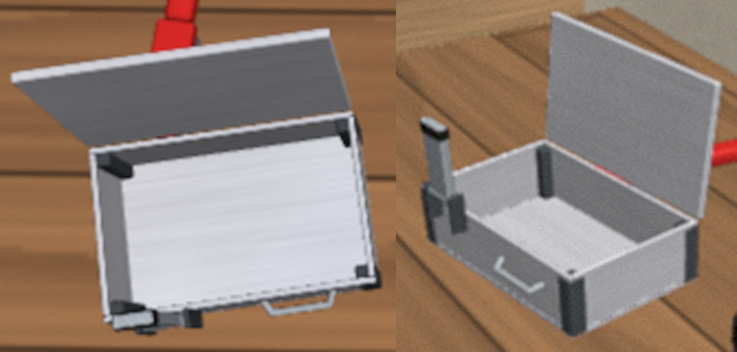

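The box fits 150 x 230 mm with its centre near (0.534, 0.1695) and yaw 0.148. The flashlight is at (0.499, -0.182). I'll lift, pull in, and test which way the wrist can tilt.

{"api": "move_arm", "payload": {"plan": [[[0,-1,-1,0,0,0,1],[0,-1,-1,0,0,0,1],[0,-1,-1,0,0,0,1],[0,-1,-1,0,0,0,1],[0,-1,-1,0,0,0,1],[0,-1,-1,0,0,0,1],[0,0,0,0,1,0,1],[0,0,0,0,1,0,1],[0,0,0,0,1,0,1],[0,0,0,0,0,0,1]]]}}

```text
clock: 1.1
position: [0.118, 0.4908, 0.3506]
tool_rot: [-3.14, -0.317, 2.905]
force: [0.4, -0.1, -0.7]
grip_width: 0.0849
finger_force: 0.0
```

```bash
python3 -c "
from workcell import observe
import numpy as np;np.set_printoptions(precision=3,suppress=True)
s=observe();print(s['qpos'],s['position'],s['tool_rot'],s['clock'])"
```

```text
[-1.218  0.245 -0.04   1.746 -0.329  1.197  0.206] [0.118 0.491 0.351] [-3.14  -0.317  2.905] 1.1
```

```bash
cat >> h.py <<'E'
def pose(p,rpy=None,Rm=None):
    T=np.eye(4);T[:3,3]=p;T[:3,:3]=R.from_euler("xyz",rpy).as_matrix() if Rm is None else Rm;return T
def tilt(az,th,P,back=0.019):
    """tool y radial at azimuth az, tilted th (deg) to the left tangent; P=grasp point -> TCP at P+back*d"""
    a=np.radians(az);t=np.array([-np.sin(a),np.cos(a),0]);y=np.array([np.cos(a),np.sin(a),0]);th=np.radians(th)
    z=np.sin(th)*t+np.cos(th)*np.array([0,0,-1.]);x=np.cross(y,z);return pose(np.array(P)+back*z,Rm=np.c_[x,y,z])
def cur():
    from workcell import observe
    s=observe();print("q",s["qpos"],"clk",s["clock"]);return pose(s["position"],s["tool_rot"])
def row(A,B,n,g):
    D=np.linalg.inv(A)@B;r=R.from_matrix(D[:3,:3]).as_rotvec()/n
    M=sum(R.from_rotvec(r*i).as_matrix() for i in range(n));p=np.linalg.solve(M,D[:3,3])
    v=np.round(np.r_[p/.02,np.degrees(r)/6],2);print(n,"x",[*v.tolist(),g],"max",abs(v).max())
    T=A.copy();pts=[]
    for i in range(n):
        T=T@pose(v[:3]*.02,Rm=R.from_rotvec(np.radians(v[3:]*6)).as_matrix());pts.append(T[:3,3])
    print("   mid",pts[n//3],pts[2*n//3],"end",T[:3,3],"want",B[:3,3]);return T
E
python3 - <<'E'
from h import *
P=np.array([.499,-.182,.095])
T=cur();T=row(T,tilt(-20,62,P+[0,0,.19],-.085),40,1)
T=row(T,tilt(-20,62,P,-.085),10,1);T=row(T,tilt(-20,62,P),10,1)
E
```

```text
q [-1.2178  0.245  -0.0403  1.7462 -0.3293  1.1966  0.2062] clk 1.1
40 x [-0.93, -0.09, -0.73, -0.26, 0.14, 0.31, 1] max 0.93
   mid [0.381  0.3124 0.426 ] [0.5089 0.0371 0.4113] end [ 0.4809 -0.2511  0.3189] want [ 0.4733 -0.2525  0.3249]
10 x [-0.82, -0.03, 0.41, -0.02, -0.0, 0.0, 1] max 0.82
   mid [ 0.4777 -0.2518  0.2456] [ 0.4755 -0.2524  0.1906] end [ 0.4734 -0.253   0.1356] want [ 0.4733 -0.2525  0.1349]
10 x [-0.0, -0.0, 0.52, -0.0, -0.0, 0.0, 1] max 0.52
   mid [ 0.4859 -0.2184  0.1161] [ 0.4953 -0.1924  0.1015] end [ 0.5046 -0.1665  0.087 ] want [ 0.5047 -0.1662  0.0861]
```

{"api": "move_arm", "payload": {"plan": [[[-0.93,-0.09,-0.73,-0.26,0.14,0.31,1],[-0.93,-0.09,-0.73,-0.26,0.14,0.31,1],[-0.93,-0.09,-0.73,-0.26,0.14,0.31,1],[-0.93,-0.09,-0.73,-0.26,0.14,0.31,1],[-0.93,-0.09,-0.73,-0.26,0.14,0.31,1],[-0.93,-0.09,-0.73,-0.26,0.14,0.31,1],[-0.93,-0.09,-0.73,-0.26,0.14,0.31,1],[-0.93,-0.09,-0.73,-0.26,0.14,0.31,1],[-0.93,-0.09,-0.73,-0.26,0.14,0.31,1],[-0.93,-0.09,-0.73,-0.26,0.14,0.31,1]]]}}

```text
clock: 2.1
position: [0.3136, 0.3811, 0.4147]
tool_rot: [3.001, -0.484, 2.571]
force: [0.5, -0.3, 0.5]
grip_width: 0.0854
finger_force: 0.0
```

{"api": "move_arm", "payload": {"plan": [[[-0.93,-0.09,-0.73,-0.26,0.14,0.31,1],[-0.93,-0.09,-0.73,-0.26,0.14,0.31,1],[-0.93,-0.09,-0.73,-0.26,0.14,0.31,1],[-0.93,-0.09,-0.73,-0.26,0.14,0.31,1],[-0.93,-0.09,-0.73,-0.26,0.14,0.31,1],[-0.93,-0.09,-0.73,-0.26,0.14,0.31,1],[-0.93,-0.09,-0.73,-0.26,0.14,0.31,1],[-0.93,-0.09,-0.73,-0.26,0.14,0.31,1],[-0.93,-0.09,-0.73,-0.26,0.14,0.31,1],[-0.93,-0.09,-0.73,-0.26,0.14,0.31,1]]]}}

```text
clock: 3.1
position: [0.4565, 0.1953, 0.4309]
tool_rot: [2.924, -0.689, 2.219]
force: [-0.2, 0.7, 0.6]
grip_width: 0.0853
finger_force: 0.0
```

{"api": "move_arm", "payload": {"plan": [[[-0.93,-0.09,-0.73,-0.26,0.14,0.31,1],[-0.93,-0.09,-0.73,-0.26,0.14,0.31,1],[-0.93,-0.09,-0.73,-0.26,0.14,0.31,1],[-0.93,-0.09,-0.73,-0.26,0.14,0.31,1],[-0.93,-0.09,-0.73,-0.26,0.14,0.31,1],[-0.93,-0.09,-0.73,-0.26,0.14,0.31,1],[-0.93,-0.09,-0.73,-0.26,0.14,0.31,1],[-0.93,-0.09,-0.73,-0.26,0.14,0.31,1],[-0.93,-0.09,-0.73,-0.26,0.14,0.31,1],[-0.93,-0.09,-0.73,-0.26,0.14,0.31,1]]]}}

```text
clock: 4.1
position: [0.5165, -0.0293, 0.397]
tool_rot: [2.947, -0.903, 1.808]
force: [0.4, 0.8, -0.2]
grip_width: 0.0853
finger_force: 0.0
```

{"api": "move_arm", "payload": {"plan": [[[-0.93,-0.09,-0.73,-0.26,0.14,0.31,1],[-0.93,-0.09,-0.73,-0.26,0.14,0.31,1],[-0.93,-0.09,-0.73,-0.26,0.14,0.31,1],[-0.93,-0.09,-0.73,-0.26,0.14,0.31,1],[-0.93,-0.09,-0.73,-0.26,0.14,0.31,1],[-0.93,-0.09,-0.73,-0.26,0.14,0.31,1],[-0.93,-0.09,-0.73,-0.26,0.14,0.31,1],[-0.93,-0.09,-0.73,-0.26,0.14,0.31,1],[-0.93,-0.09,-0.73,-0.26,0.14,0.31,1],[-0.93,-0.09,-0.73,-0.26,0.14,0.31,1]]]}}

```text
clock: 5.1
position: [0.4819, -0.2483, 0.3192]
tool_rot: [-3.123, -1.086, 1.234]
force: [0.3, -0.4, -1.1]
grip_width: 0.085
finger_force: 0.0
```

Run:
```python
from h import *
P=np.array([.499,-.182,.095])
T=cur();print(T)
T=row(T,tilt(-20,62,P,-.085),10,1);T=row(T,tilt(-20,62,P),10,1)
```

```text
q [ 0.4775  0.7464  0.5867  1.6141 -1.0796  1.8624  1.0304] clk 5.1
[[ 0.1539  0.9491  0.2749  0.4819]
 [ 0.4402 -0.3149  0.8409 -0.2483]
 [ 0.8846 -0.0084 -0.4662  0.3192]
 [ 0.      0.      0.      1.    ]]
10 x [-0.83, -0.03, 0.4, -0.03, -0.0, 0.01, 1] max 0.83
   mid [ 0.4783 -0.2499  0.2456] [ 0.4756 -0.251   0.1904] end [ 0.473  -0.2522  0.1351] want [ 0.4733 -0.2525  0.1349]
10 x [-0.0, 0.0, 0.52, 0.0, -0.0, -0.0, 1] max 0.52
   mid [ 0.4857 -0.2177  0.1157] [ 0.4952 -0.1918  0.1012] end [ 0.5047 -0.1659  0.0866] want [ 0.5047 -0.1662  0.0861]
```

{"api": "move_arm", "payload": {"plan": [[[-0.83,-0.03,0.4,-0.03,0,0.01,1],[-0.83,-0.03,0.4,-0.03,0,0.01,1],[-0.83,-0.03,0.4,-0.03,0,0.01,1],[-0.83,-0.03,0.4,-0.03,0,0.01,1],[-0.83,-0.03,0.4,-0.03,0,0.01,1],[-0.83,-0.03,0.4,-0.03,0,0.01,1],[-0.83,-0.03,0.4,-0.03,0,0.01,1],[-0.83,-0.03,0.4,-0.03,0,0.01,1],[-0.83,-0.03,0.4,-0.03,0,0.01,1],[-0.83,-0.03,0.4,-0.03,0,0.01,1]]]}}

```text
clock: 6.1
position: [0.4739, -0.2526, 0.1344]
tool_rot: [3.14, -1.086, 1.218]
force: [-0.3, -1.1, -1.0]
grip_width: 0.0852
finger_force: 0.0
```

Run:
```python
from h import *
from workcell import grab_frame
P=np.array([.499,-.182,.095])
T=cur();print(T)
row(T,tilt(-20,62,P),10,1)
f=grab_frame("wrist");pickle.dump((T,f),open("w1.pkl","wb"));cv2.imwrite("pics/w1.png",f["color"][:,:,::-1]);print(f["intrinsics"],f["tool_from_camera"])
```

```text
q [ 0.539   1.0017  0.5122  1.6914 -1.1517  1.6834  1.2969] clk 6.1
[[ 0.1611  0.938   0.3071  0.4739]
 [ 0.4375 -0.3468  0.8297 -0.2526]
 [ 0.8847  0.0007 -0.4662  0.1344]
 [ 0.      0.      0.      1.    ]]
10 x [0.0, -0.0, 0.52, 0.0, -0.0, -0.0, 1] max 0.52
   mid [ 0.4866 -0.2181  0.115 ] [ 0.4962 -0.1922  0.1004] end [ 0.5058 -0.1664  0.0859] want [ 0.5047 -0.1662  0.0861]
[[371.6483   0.     316.4943]
 [  0.     371.6483 243.0922]
 [  0.       0.       1.    ]] [[ 0.0001 -0.9449 -0.3273  0.0844]
 [ 1.      0.0001  0.     -0.0007]
 [-0.     -0.3273  0.9449 -0.1419]
 [ 0.      0.      0.      1.    ]]
```

View pics/w1.png

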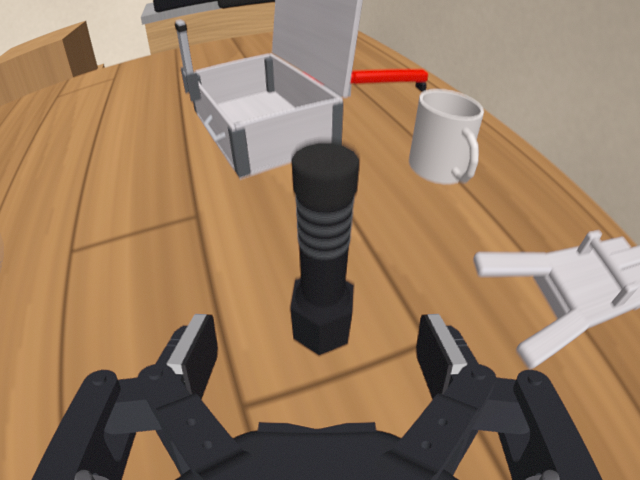

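The wrist view shows the flashlight centred between the open fingers (axis column about 322, finger centre about 317), with nothing in the way. I'll advance and grip.

{"api": "move_arm", "payload": {"plan": [[[0,0.015,0.52,0,0,0,1],[0,0.015,0.52,0,0,0,1],[0,0.015,0.52,0,0,0,1],[0,0.015,0.52,0,0,0,1],[0,0.015,0.52,0,0,0,1],[0,0.015,0.52,0,0,0,1],[0,0.015,0.52,0,0,0,1],[0,0.015,0.52,0,0,0,1],[0,0.015,0.52,0,0,0,1],[0,0.015,0.52,0,0,0,1]]]}}

```text
clock: 7.15
position: [0.5089, -0.1667, 0.087]
tool_rot: [3.14, -1.086, 1.218]
force: [0.2, 0.4, -1.3]
grip_width: 0.0856
finger_force: 0.0
```

{"api": "move_arm", "payload": {"plan": [[[0,0,0,0,0,0,-1],[0,0,0,0,0,0,-1],[0,0,0,0,0,0,-1],[0,0,0,0,0,0,-1],[0,0,0,0,0,0,-1],[0,0,0,0,0,0,-1],[0,0,0,0,0,0,-1],[0,0,0,0,0,0,-1],[0,0,0,0,0,0,-1],[0,0,0,0,0,0,-1]]], "grip_force": 60}}

```text
clock: 8.15
position: [0.5089, -0.1675, 0.0877]
tool_rot: [3.139, -1.086, 1.219]
force: [2.8, -3.9, 5.6]
grip_width: 0.0306
finger_force: 58.9
```

Run:
```python
from h import *
P=np.array([.499,-.182,.095])
T=cur();print(T)
# lift, then tilt in the air, grasp point kept, then lower
Q=P+[0,0,.06]
T=row(T,tilt(-20,62,Q),5,-1)
T=row(T,tilt(-20,-26,Q),25,-1)
T=row(T,tilt(-20,-26,[P[0],P[1],.035]),10,-1)
```

```text
q [ 0.4744  1.0079  0.3702  1.799  -1.2337  1.4971  1.3198] clk 8.15
[[ 0.1606  0.938   0.3073  0.5089]
 [ 0.4375 -0.3467  0.8297 -0.1675]
 [ 0.8848  0.0013 -0.466   0.0877]
 [ 0.      0.      0.      1.    ]]
5 x [0.52, -0.04, -0.28, 0.01, -0.01, -0.0, -1] max 0.52
   mid [ 0.5073 -0.1671  0.1113] [ 0.5057 -0.1667  0.1349] end [ 0.505  -0.1665  0.1467] want [ 0.5047 -0.1662  0.1461]
25 x [-0.06, -0.0, -0.0, -0.0, -0.59, -0.0, -1] max 0.59
   mid [ 0.5025 -0.1733  0.1388] [ 0.4994 -0.1818  0.136 ] end [ 0.4962 -0.1905  0.1377] want [ 0.4962 -0.1898  0.1379]
10 x [0.27, -0.0, 0.54, -0.0, 0.01, 0.0, -1] max 0.54
   mid [ 0.4962 -0.1905  0.0894] [ 0.4962 -0.1903  0.0532] end [ 0.4963 -0.19    0.017 ] want [ 0.4962 -0.1898  0.0179]
```

{"api": "move_arm", "payload": {"plan": [[[0.52,-0.04,-0.28,0.01,0,0,-1],[0.52,-0.04,-0.28,0.01,0,0,-1],[0.52,-0.04,-0.28,0.01,0,0,-1],[0.52,-0.04,-0.28,0.01,0,0,-1],[0.52,-0.04,-0.28,0.01,0,0,-1],[-0.06,0,0,0,-0.59,0,-1],[-0.06,0,0,0,-0.59,0,-1],[-0.06,0,0,0,-0.59,0,-1],[-0.06,0,0,0,-0.59,0,-1],[-0.06,0,0,0,-0.59,0,-1]]]}}

```text
clock: 9.15
position: [0.5035, -0.1698, 0.1424]
tool_rot: [-3.14, -0.775, 1.22]
force: [-0.7, 0.7, -4.2]
grip_width: 0.0304
finger_force: 59.4
```

{"api": "move_arm", "payload": {"plan": [[[-0.06,0,0,0,-0.59,0,-1],[-0.06,0,0,0,-0.59,0,-1],[-0.06,0,0,0,-0.59,0,-1],[-0.06,0,0,0,-0.59,0,-1],[-0.06,0,0,0,-0.59,0,-1],[-0.06,0,0,0,-0.59,0,-1],[-0.06,0,0,0,-0.59,0,-1],[-0.06,0,0,0,-0.59,0,-1],[-0.06,0,0,0,-0.59,0,-1],[-0.06,0,0,0,-0.59,0,-1]]]}}

```text
clock: 10.15
position: [0.4999, -0.179, 0.1367]
tool_rot: [-3.14, -0.158, 1.221]
force: [-0.4, -0.2, -5.0]
grip_width: 0.0305
finger_force: 59.5
```

{"api": "move_arm", "payload": {"plan": [[[-0.06,0,0,0,-0.59,0,-1],[-0.06,0,0,0,-0.59,0,-1],[-0.06,0,0,0,-0.59,0,-1],[-0.06,0,0,0,-0.59,0,-1],[-0.06,0,0,0,-0.59,0,-1],[-0.06,0,0,0,-0.59,0,-1],[-0.06,0,0,0,-0.59,0,-1],[-0.06,0,0,0,-0.59,0,-1],[-0.06,0,0,0,-0.59,0,-1],[-0.06,0,0,0,-0.59,0,-1]]]}}

```text
clock: 11.15
position: [0.4959, -0.1896, 0.1376]
tool_rot: [-3.14, 0.459, 1.222]
force: [0.2, 0.3, -5.0]
grip_width: 0.0308
finger_force: 59.5
```

Run:
```python
from h import *
from workcell import grab_frame
T=cur();print(T);z=T[:3,2];print("tilt",np.degrees(np.arctan2(z[1],-z[2])))
f=grab_frame("side");cv2.imwrite("pics/s2.png",cv2.resize(f["color"][150:420,200:560],None,fx=2,fy=2)[:,:,::-1])
pickle.dump(f,open("s2.pkl","wb"))
```

```text
q [-0.7064  0.969   1.1546  1.942  -0.558   0.8227  0.2974] clk 11.15
[[ 0.3066  0.9394 -0.1535  0.4959]
 [ 0.8424 -0.3429 -0.4157 -0.1896]
 [-0.4432 -0.0019 -0.8964  0.1376]
 [ 0.      0.      0.      1.    ]]
tilt -24.880946601590338
```

View pics/s2.png

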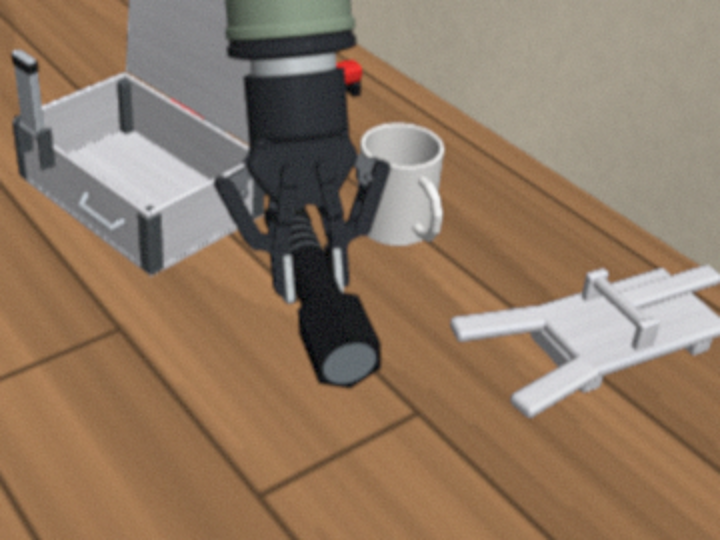

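Side view: flashlight held level in the air at about (340,320) in the crop, lens towards the camera, clear of the jack and box. I'll lower it.

{"api": "move_arm", "payload": {"plan": [[[0.28,0,0.52,0,-0.05,0,-1],[0.28,0,0.52,0,-0.05,0,-1],[0.28,0,0.52,0,-0.05,0,-1],[0.28,0,0.52,0,-0.05,0,-1],[0.28,0,0.52,0,-0.05,0,-1],[0.28,0,0.52,0,-0.05,0,-1],[0.28,0,0.52,0,-0.05,0,-1],[0.28,0,0.52,0,-0.05,0,-1],[0.28,0,0.52,0,-0.05,0,-1],[0,0,0,0,0,0,-1]]]}}

```text
clock: 12.2
position: [0.4958, -0.1888, 0.0295]
tool_rot: [-3.138, 0.507, 1.224]
force: [-0.5, 0.7, -4.3]
grip_width: 0.03
finger_force: 59.6
```

Run:
```python
from h import *
T=cur();print(T);print("grasp",T[:3,3]-.019*T[:3,2],"axis z",T[2,:3]@[.885,0,-.466])
```

```text
q [-0.661   1.1329  1.0017  1.959  -0.6703  0.6621  0.2695] clk 12.2
[[ 0.2973  0.9397 -0.1688  0.4958]
 [ 0.8222 -0.3419 -0.455  -0.1888]
 [-0.4853 -0.0035 -0.8743  0.0295]
 [ 0.      0.      0.      1.    ]]
grasp [ 0.4991 -0.1801  0.0461] axis z -0.022091668010364385
```

{"api": "move_arm", "payload": {"plan": [[[0.05,0,0.09,0,0,0,-1],[0.05,0,0.09,0,0,0,-1],[0.05,0,0.09,0,0,0,-1],[0.05,0,0.09,0,0,0,-1],[0.05,0,0.09,0,0,0,-1],[0.05,0,0.09,0,0,0,-1],[0.05,0,0.09,0,0,0,-1],[0.05,0,0.09,0,0,0,-1],[0.05,0,0.09,0,0,0,-1],[0,0,0,0,0,0,-1]]]}}

```text
clock: 13.2
position: [0.4962, -0.1889, 0.0123]
tool_rot: [-3.139, 0.506, 1.223]
force: [-0.2, 0.0, -3.7]
grip_width: 0.0307
finger_force: 59.6
```

{"api": "move_arm", "payload": {"plan": [[[0.025,0,0.04,0,0,0,-1],[0.025,0,0.04,0,0,0,-1],[0.025,0,0.04,0,0,0,-1],[0.025,0,0.04,0,0,0,-1],[0.025,0,0.04,0,0,0,-1],[0.025,0,0.04,0,0,0,-1],[0,0,0,0,0,0,-1],[0,0,0,0,0,0,-1],[0,0,0,0,0,0,-1],[0,0,0,0,0,0,-1]]]}}

```text
clock: 14.2
position: [0.4965, -0.1886, 0.007]
tool_rot: [-3.14, 0.506, 1.223]
force: [1.0, 2.8, 2.2]
grip_width: 0.0301
finger_force: 60.1
```

{"api": "move_arm", "payload": {"plan": [[[0,0,0,0,0,0,-0.2],[0,0,0,0,0,0,0],[0,0,0,0,0,0,0.3],[0,0,0,0,0,0,0.3],[0,0,0,0,0,0,0.3],[0,0,0,0,0,0,0.3],[0,0,0,0,0,0,0.3],[0,0,0,0,0,0,0.3],[0,0,0,0,0,0,0.3],[0,0,0,0,0,0,0.3]]]}}

```text
clock: 15.2
position: [0.4964, -0.1887, 0.0069]
tool_rot: [-3.14, 0.506, 1.223]
force: [0.2, 1.5, -0.2]
grip_width: 0.056
finger_force: 0.0
```

{"api": "move_arm", "payload": {"plan": [[[0,0,-0.5,0,0,0,0.3],[0,0,-1,0,0,0,0.3],[0,0,-1,0,0,0,0.3],[0,0,-1,0,0,0,0.3],[0,0,-1,0,0,0,0.5],[0,0,-1,0,0.5,0,1],[0,0,-1,0,0.9,0,1],[0,0,-1,0,1,0,1],[0,0,-1,0,1,0,1],[0,0,-1,0,1,0,1]]]}}

```text
clock: 16.2
position: [0.5233, -0.1157, 0.1807]
tool_rot: [-3.141, 0.04, 1.223]
force: [0.0, 0.2, -1.4]
grip_width: 0.0854
finger_force: 0.0
```

Run:
```python
from h import *
from workcell import grab_frame
T=cur();print(T)
f=grab_frame("side");g=grab_frame("wrist");t=grab_frame("top");pickle.dump((T,f,g,t),open("f3.pkl","wb"))
cv2.imwrite("pics/s3.png",np.hstack([cv2.resize(f["color"],(400,300)),cv2.resize(g["color"],(400,300))])[:,:,::-1])
```

```text
q [-0.5953  0.7     1.0374  1.9135 -0.6927  0.9534  0.4188] clk 16.2
[[ 0.3409  0.94   -0.0144  0.5233]
 [ 0.9392 -0.3412 -0.0378 -0.1157]
 [-0.0404 -0.0007 -0.9992  0.1807]
 [ 0.      0.      0.      1.    ]]
```

View pics/s3.png

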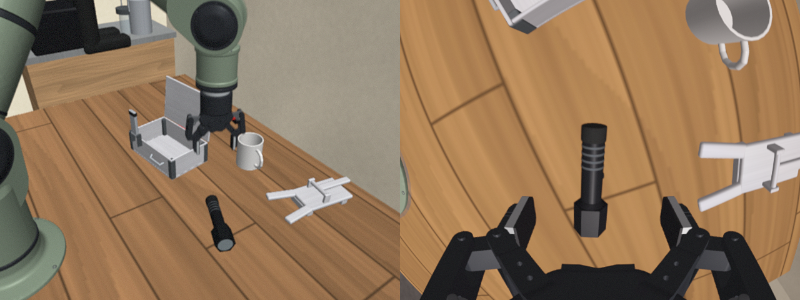

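Flashlight lies flat and free on the bench. In the wrist view (right half) it runs from tail at about (593,125) to lens at about (592,237). Now I'll measure it for the regrasp.

```bash
cat >> h.py <<'E'
def wonz(T,f,p,z):
    K=np.array(f["intrinsics"]);u=(np.array(p,float)-K[:2,2])/K[0,0];th=np.linalg.norm(u)
    d=np.r_[u/max(th,1e-9)*np.sin(th),np.cos(th)];C=T@np.array(f["tool_from_camera"]);o=C[:3,3];w=C[:3,:3]@d;return o+w*(z-o[2])/w[2]
E
python3 - <<'E'
from h import *
T,f,g,t=pickle.load(open("f3.pkl","rb"))
m=np.zeros((480,640),np.uint8);m[185:392,270:350]=(g["color"][185:392,270:350].max(2)<80)*255
c=max(cv2.findContours(m,0,2)[0],key=cv2.contourArea);print(cv2.boundingRect(c))
W=np.array([wonz(T,g,p,.022)[:2] for p in c[:,0]])
(x,y),wh,a=cv2.minAreaRect((W*1000).astype(np.float32));print(x,y,wh,a)
vx,vy,_,_=cv2.fitLine((W*1000).astype(np.float32),2,0,.1,.1).ravel();ax=np.array([vx,vy]);ax*=np.sign(ax[1]);print("az",np.degrees(np.arctan2(ax[1],ax[0])))
s=W@ax;n=W@[-ax[1],ax[0]];print(s.min(),s.max(),s.max()-s.min(), "tail side n",np.median(n))
print("expected lens",np.array([.4965+.0032,-.1886+.0086])-.095*ax, "meas lens",s.min()*ax+np.median(n)*np.array([-ax[1],ax[0]]),"tail",s.max()*ax+np.median(n)*np.array([-ax[1],ax[0]]))
E
```

```text
(278, 197, 54, 182)
485.6028137207031 -189.4112548828125 (194.5679931640625, 51.80635070800781) 66.91446685791016
az 66.71022
-0.07927551843204199 0.1153060384955335 0.1945815569275755 tail side n -0.5181280696361095
expected lens [ 0.4621 -0.2673] meas lens [ 0.4446 -0.2777] tail [ 0.5215 -0.0989]
```

Run:
```python
from h import *
P=np.array([.488,-.197,.022]);B=np.array([.5357,.1586,.027])
T=cur()
T=row(T,tilt(-20.5,0,P+[0,0,.08]),10,1);T=row(T,tilt(-20.5,0,P),10,1)
T=row(T,tilt(-20.5,0,P+[0,0,.16]),10,-1)
T=row(T,tilt(8.5,0,B+[0,0,.155]),20,-1);T=row(T,tilt(8.5,0,B+[0,0,.012]),10,-1)
```

```text
q [-0.594   0.7003  1.0386  1.9137 -0.6917  0.9519  0.4168] clk 16.35
10 x [-0.42, -0.03, 0.5, 0.0, 0.04, 0.01, 1] max 0.5
   mid [ 0.5088 -0.1495  0.1421] [ 0.4981 -0.1731  0.1127] end [ 0.4875 -0.1963  0.0829] want [ 0.488 -0.197  0.083]
10 x [-0.0, 0.0, 0.4, 0.0, 0.0, -0.0, 1] max 0.4
   mid [ 0.4875 -0.1963  0.0509] [ 0.4875 -0.1964  0.0269] end [ 0.4875 -0.1964  0.0029] want [ 0.488 -0.197  0.003]
10 x [-0.0, 0.0, -0.8, 0.0, 0.0, -0.0, -1] max 0.8
   mid [ 0.4875 -0.1963  0.0669] [ 0.4874 -0.1963  0.1149] end [ 0.4874 -0.1962  0.1629] want [ 0.488 -0.197  0.163]
20 x [0.9, 0.01, -0.0, 0.0, 0.0, -0.24, -1] max 0.9
   mid [ 0.5244 -0.076   0.1628] [0.5397 0.049  0.1627] end [0.5353 0.1568 0.1626] want [0.5357 0.1586 0.163 ]
10 x [0.01, 0.0, 0.71, 0.0, 0.0, -0.01, -1] max 0.71
   mid [0.5352 0.1575 0.1058] [0.5352 0.1581 0.0632] end [0.5351 0.1586 0.0206] want [0.5357 0.1586 0.02  ]
```

{"api": "move_arm", "payload": {"plan": [[[-0.42,-0.03,0.5,0,0.04,0.01,1],[-0.42,-0.03,0.5,0,0.04,0.01,1],[-0.42,-0.03,0.5,0,0.04,0.01,1],[-0.42,-0.03,0.5,0,0.04,0.01,1],[-0.42,-0.03,0.5,0,0.04,0.01,1],[-0.42,-0.03,0.5,0,0.04,0.01,1],[-0.42,-0.03,0.5,0,0.04,0.01,1],[-0.42,-0.03,0.5,0,0.04,0.01,1],[-0.42,-0.03,0.5,0,0.04,0.01,1],[-0.42,-0.03,0.5,0,0.04,0.01,1]]]}}

```text
clock: 17.35
position: [0.4867, -0.1962, 0.0801]
tool_rot: [-3.14, 0.003, 1.211]
force: [0.1, -0.6, -0.1]
grip_width: 0.0852
finger_force: 0.0
```

{"api": "move_arm", "payload": {"plan": [[[0,0,0.4,0,0,0,1],[0,0,0.4,0,0,0,1],[0,0,0.4,0,0,0,1],[0,0,0.4,0,0,0,1],[0,0,0.4,0,0,0,1],[0,0,0.4,0,0,0,1],[0,0,0.4,0,0,0,1],[0,0,0.4,0,0,0,1],[0,0,0.35,0,0,0,1],[0,0,0.3,0,0,0,1]]]}}

```text
clock: 18.35
position: [0.4871, -0.1955, 0.0035]
tool_rot: [-3.14, 0.003, 1.211]
force: [-0.4, 0.1, 0.6]
grip_width: 0.0855
finger_force: 0.0
```

{"api": "move_arm", "payload": {"plan": [[[0,0,0,0,0,0,-1],[0,0,0,0,0,0,-1],[0,0,0,0,0,0,-1],[0,0,0,0,0,0,-1],[0,0,0,0,0,0,-1],[0,0,0,0,0,0,-1],[0,0,0,0,0,0,-1],[0,0,0,0,0,0,-1],[0,0,-0.2,0,0,0,-1],[0,0,-0.5,0,0,0,-1]]], "grip_force": 60}}

```text
clock: 19.35
position: [0.4868, -0.1953, 0.0182]
tool_rot: [-3.139, 0.003, 1.211]
force: [-0.7, -0.3, -4.0]
grip_width: 0.0304
finger_force: 59.2
```

{"api": "move_arm", "payload": {"plan": [[[0,0,-0.8,0,0,0,-1],[0,0,-1,0,0,0,-1],[0,0,-1,0,0,0,-1],[0,0,-1,0,0,0,-1],[0,0,-1,0,0,0,-1],[0,0,-1,0,0,0,-1],[0,0,-1,0,0,0,-1],[0,0,-0.5,0,0,0,-1],[0,0,0,0,0,0,-1],[0,0,0,0,0,0,-1]]]}}

```text
clock: 20.35
position: [0.4874, -0.1948, 0.1637]
tool_rot: [-3.14, 0.003, 1.211]
force: [0.2, -0.7, -4.0]
grip_width: 0.0304
finger_force: 59.5
```

{"api": "move_arm", "payload": {"plan": [[[0.5,0,0,0,0,-0.24,-1],[0.9,0.01,0,0,0,-0.24,-1],[0.9,0.01,0,0,0,-0.24,-1],[0.9,0.01,0,0,0,-0.24,-1],[0.9,0.01,0,0,0,-0.24,-1],[0.9,0.01,0,0,0,-0.24,-1],[0.9,0.01,0,0,0,-0.24,-1],[0.9,0.01,0,0,0,-0.24,-1],[0.9,0.01,0,0,0,-0.24,-1],[0.9,0.01,0,0,0,-0.24,-1]]]}}

```text
clock: 21.35
position: [0.5301, -0.0275, 0.1629]
tool_rot: [-3.138, 0.003, 1.465]
force: [0.2, -0.0, -4.5]
grip_width: 0.0307
finger_force: 59.5
```

{"api": "move_arm", "payload": {"plan": [[[0.9,0.01,0,0,0,-0.24,-1],[0.9,0.01,0,0,0,-0.24,-1],[0.9,0.01,0,0,0,-0.24,-1],[0.9,0.01,0,0,0,-0.24,-1],[0.9,0.01,0,0,0,-0.24,-1],[0.9,0.01,0,0,0,-0.24,-1],[0.9,0.01,0,0,0,-0.24,-1],[0.9,0.01,0,0,0,-0.24,-1],[0.6,0.01,0,0,0,-0.24,-1],[0,0,0,0,0,-0.24,-1]]]}}

```text
clock: 22.35
position: [0.5337, 0.1287, 0.163]
tool_rot: [-3.138, 0.002, 1.718]
force: [0.6, -0.6, -4.1]
grip_width: 0.0305
finger_force: 59.4
```

Run:
```python
from h import *
from workcell import grab_frame
B=np.array([.5357,.1586,.027])
T=cur();print(T)
row(T,tilt(8.5,0,B+[0,0,.012]),10,-1)
t=grab_frame("top");g=grab_frame("wrist");pickle.dump((T,t,g),open("f4.pkl","wb"))
cv2.imwrite("pics/s4.png",np.hstack([cv2.resize(t["color"][120:360,100:420],(400,300)),cv2.resize(g["color"],(400,300))])[:,:,::-1])
```

```text
q [-0.9412  0.6764  0.8941  1.8947 -0.6674  0.9044  0.432 ] clk 22.35
[[-0.1469  0.9891 -0.0029  0.5337]
 [ 0.9891  0.1469 -0.0023  0.1287]
 [-0.0018 -0.0032 -1.      0.163 ]
 [ 0.      0.      0.      1.    ]]
10 x [0.15, 0.03, 0.72, -0.0, 0.0, -0.0, -1] max 0.72
   mid [0.5341 0.1408 0.1054] [0.5344 0.1499 0.0622] end [0.5348 0.159  0.019 ] want [0.5357 0.1586 0.02  ]
```

View pics/s4.png

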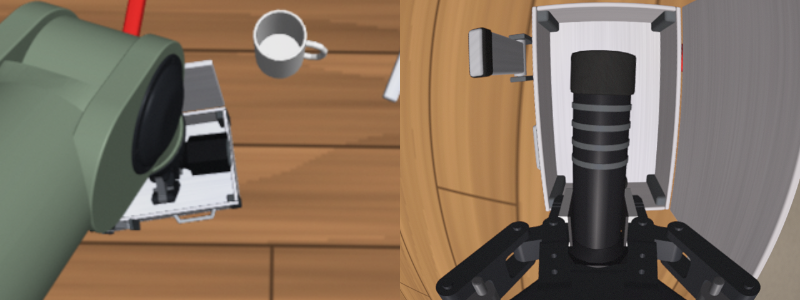

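Wrist view: flashlight lined up with the box's long axis (flashlight column about 603, box middle about 608), still about 30 mm short of centre lengthwise. I'll shift and lower.

{"api": "move_arm", "payload": {"plan": [[[0.75,0.05,0,0,0,0,-1],[0.75,0.05,0,0,0,0,-1],[0,0,0.85,0,0,0,-1],[0,0,0.85,0,0,0,-1],[0,0,0.85,0,0,0,-1],[0,0,0.85,0,0,0,-1],[0,0,0.85,0,0,0,-1],[0,0,0.85,0,0,0,-1],[0,0,0.85,0,0,0,-1],[0,0,0.5,0,0,0,-1]]]}}

```text
clock: 23.45
position: [0.5309, 0.1565, 0.0327]
tool_rot: [-3.138, 0.002, 1.714]
force: [-0.1, -0.1, -3.2]
grip_width: 0.0303
finger_force: 59.4
```

{"api": "move_arm", "payload": {"plan": [[[0,0,0.2,0,0,0,-1],[0,0,0.2,0,0,0,-1],[0,0,0.2,0,0,0,-1],[0,0,0.2,0,0,0,-1],[0,0,0,0,0,0,-1],[0,0,0,0,0,0,-1],[0,0,0,0,0,0,-1],[0,0,0,0,0,0,-1],[0,0,0,0,0,0,-1],[0,0,0,0,0,0,-1]]]}}

```text
clock: 24.45
position: [0.5313, 0.1563, 0.0183]
tool_rot: [-3.139, 0.002, 1.714]
force: [-0.9, -0.2, -4.1]
grip_width: 0.0301
finger_force: 59.4
```

{"api": "move_arm", "payload": {"plan": [[[0,0,0.1,0,0,0,-1],[0,0,0.1,0,0,0,-1],[0,0,0.1,0,0,0,-1],[0,0,0.1,0,0,0,-1],[0,0,0.05,0,0,0,-1],[0,0,0.03,0,0,0,-1],[0,0,0,0,0,0,-1],[0,0,0,0,0,0,-1],[0,0,0,0,0,0,-1],[0,0,0,0,0,0,-1]]]}}

```text
clock: 25.45
position: [0.5312, 0.1563, 0.0095]
tool_rot: [-3.139, 0.001, 1.714]
force: [-8.2, 0.6, 22.7]
grip_width: 0.0301
finger_force: 62.4
```

{"api": "move_arm", "payload": {"plan": [[[0,0,0,0,0,0,-0.2],[0,0,0,0,0,0,0],[0,0,0,0,0,0,0.3],[0,0,0,0,0,0,0.3],[0,0,0,0,0,0,0.3],[0,0,0,0,0,0,0.3],[0,0,-0.3,0,0,0,0.3],[0,0,-0.5,0,0,0,0.3],[0,0,-1,0,0,0,0.3],[0,0,-1,0,0,0,0.3]]]}}

```text
clock: 26.45
position: [0.5312, 0.1562, 0.0659]
tool_rot: [-3.138, 0.002, 1.713]
force: [-1.0, 0.3, 0.0]
grip_width: 0.0557
finger_force: 0.0
```

{"api": "move_arm", "payload": {"plan": [[[0,0,-1,0,0,0,0.3],[0,0,-1,0,0,0,0.3],[0,0,-1,0,0,0,0.3],[0,0,-1,0,0,0,-1],[0,0,-1,0,0,0,-1],[0,0,-1,0,0,0,-1],[0,0,-1,0,0,0,-1],[0,0,-1,0,0,0,-1],[0,0,-1,0,0,0,-1],[0,0,0,0,0,0,-1]]]}}

```text
clock: 27.45
position: [0.5325, 0.1567, 0.2473]
tool_rot: [3.142, 0.001, 1.713]
force: [0.9, -0.8, 0.4]
grip_width: -0.0
finger_force: 0.0
```

Run:
```python
from h import *
from workcell import grab_frame
T=cur();print(T)
s=grab_frame("side");g=grab_frame("wrist");pickle.dump((T,s,g),open("f5.pkl","wb"))
cv2.imwrite("pics/s5.png",np.hstack([cv2.resize(s["color"][80:320,160:480],(400,300)),cv2.resize(g["color"],(400,300))])[:,:,::-1])
```

```text
q [-1.059   0.5922  1.0051  1.8013 -0.5663  1.0689  0.2979] clk 27.45
[[-0.142   0.9899  0.0002  0.5325]
 [ 0.9899  0.142  -0.001   0.1567]
 [-0.001   0.0001 -1.      0.2473]
 [ 0.      0.      0.      1.    ]]
```

View pics/s5.png

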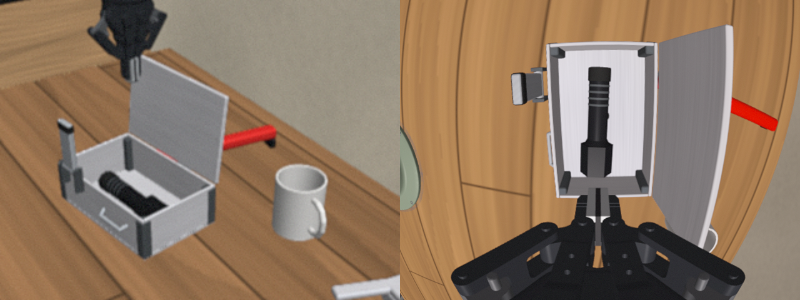

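The flashlight is flat in the box (lying along the long axis in the wrist view, at about (598,125)). The lid is still open and the clamp upright. I'll take the closed fingers over and behind the lid.

{"api": "move_arm", "payload": {"plan": [[[0,0,-0.75,0,0,0,-1],[0,0,-0.75,0,0,0,-1],[0,0,-0.75,0,0,0,-1],[-0.13,1,0,0,0,0,-1],[-0.13,1,0,0,0,0,-1],[-0.13,1,0,0,0,0,-1],[-0.13,1,0,0,0,0,-1],[-0.13,1,0,0,0,0,-1],[-0.13,1,0,0,0,0,-1],[-0.13,1,0,0,0,0,-1]]]}}

```text
clock: 28.55
position: [0.6739, 0.159, 0.2903]
tool_rot: [-3.139, 0.003, 1.714]
force: [0.1, -0.0, 0.7]
grip_width: 0.0001
finger_force: 0.0
```

{"api": "move_arm", "payload": {"plan": [[[0,0.6,0,0,0,0,-1],[0,0,0,0,0,0,-1],[0,0,1,0,0,0,-1],[0,0,1,0,0,0,-1],[0,0,1,0,0,0,-1],[0,0,1,0,0,0,-1],[0,0,1,0,0,0,-1],[0,0,0,0,0,0,-1],[0,-0.4,0,0,0,0,-1],[0,-0.4,0,0,0,0,-1]]]}}

```text
clock: 29.55
position: [0.6685, 0.1578, 0.1907]
tool_rot: [-3.14, 0.002, 1.714]
force: [-0.2, -0.4, 0.7]
grip_width: -0.0002
finger_force: 0.0
```

```bash
cat >> h.py <<'E'
def box(T):
    p=T[:3,3]-[.5341,.1695,0];a=.148;return [p[0]*np.cos(a)+p[1]*np.sin(a),-p[0]*np.sin(a)+p[1]*np.cos(a),p[2]]
E
python3 -c "
from h import *
T=cur();print(box(T),T)"
```

```text
q [-0.7972  0.8418  0.877   1.4856 -0.6805  1.1397  0.3482] clk 29.55
[np.float64(0.13123184768517546), np.float64(-0.03137602993016643), np.float64(0.19071605844761058)] [[-0.1424  0.9898 -0.0012  0.6685]
 [ 0.9898  0.1424 -0.0024  0.1578]
 [-0.0022 -0.0016 -1.      0.1907]
 [ 0.      0.      0.      1.    ]]
```

{"api": "move_arm", "payload": {"plan": [[[0,-0.54,0,0,0,0,-1],[0,-0.54,0,0,0,0,-1],[0,-0.54,0,0,0,0,-1],[0,-0.54,0,0,0,0,-1],[0,-0.54,0,0,0,0,-1],[0,-0.64,0.18,0,0,0,-1],[0,-0.64,0.18,0,0,0,-1],[0,-0.64,0.18,0,0,0,-1],[0,-0.53,0.39,0,0,0,-1],[0,-0.53,0.39,0,0,0,-1]]]}}

```text
clock: 30.55
position: [0.5559, 0.1418, 0.1644]
tool_rot: [-3.141, 0.001, 1.714]
force: [1.5, 0.0, 1.8]
grip_width: -0.0001
finger_force: 1.0
```

Run:
```python
from h import *
from workcell import grab_frame
T=cur();print(box(T))
s=grab_frame("side");pickle.dump(s,open("f6.pkl","wb"));cv2.imwrite("pics/s6.png",cv2.resize(s["color"][60:320,130:480],None,fx=2,fy=2)[:,:,::-1])
```

```text
q [-0.9338  0.7131  0.8969  1.8312 -0.6832  0.9411  0.415 ] clk 30.55
[np.float64(0.01746406805498506), np.float64(-0.03059612974612374), np.float64(0.16438097565223905)]
```

View pics/s6.png

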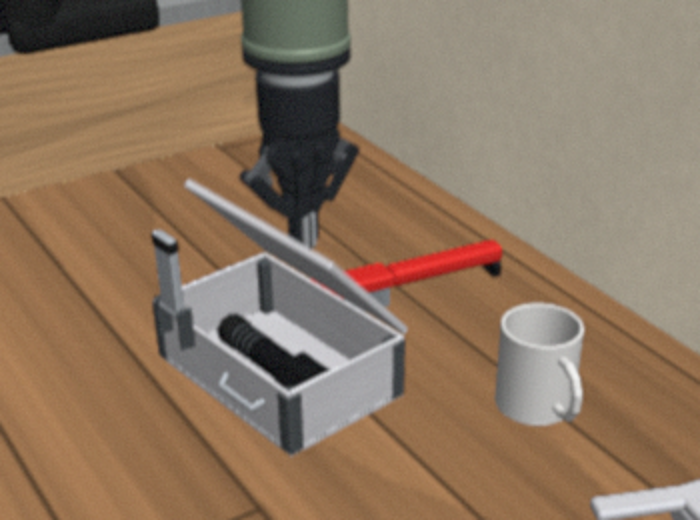

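The lid is about half shut and follows the fingertips; the flashlight stays put. I'll continue the arc.

{"api": "move_arm", "payload": {"plan": [[[0,-0.55,0.43,0,0,0,-1],[0,-0.37,0.56,0,0,0,-1],[0,-0.37,0.56,0,0,0,-1],[0,-0.37,0.56,0,0,0,-1],[0,-0.15,0.47,0,0,0,-1],[0,-0.15,0.47,0,0,0,-1],[0,-0.15,0.47,0,0,0,-1],[0,-0.1,0.2,0,0,0,-1],[0,0,0.15,0,0,0,-1],[0,0,0.1,0,0,0,-1]]]}}

```text
clock: 31.6
position: [0.5124, 0.1353, 0.0837]
tool_rot: [-3.138, 0.002, 1.714]
force: [-0.3, -0.6, 1.9]
grip_width: -0.0003
finger_force: 0.6
```

```bash
python3 -c "
from h import *
T=cur();print(box(T))"
```

```text
q [-0.9039  0.758   0.7836  1.9904 -0.8019  0.7385  0.5199] clk 31.6
[np.float64(-0.0265072594361525), np.float64(-0.03063628276181847), np.float64(0.08372992336331725)]
```

{"api": "move_arm", "payload": {"plan": [[[0,0,0.05,0,0,0,-1],[0,0,0.05,0,0,0,-1],[0,0,0.05,0,0,0,-1],[0,0,0.03,0,0,0,-1],[0,0,0,0,0,0,-1],[0,0,0,0,0,0,-1],[0,0,0,0,0,0,-1],[0,0,0,0,0,0,-1],[0,0,0,0,0,0,-1],[0,0,0,0,0,0,-1]]]}}

```text
clock: 32.6
position: [0.5127, 0.1353, 0.0829]
tool_rot: [-3.14, -0.001, 1.713]
force: [-21.3, -1.1, 69.1]
grip_width: -0.0002
finger_force: 34.5
```

The lid is pressed firmly shut (69 N, tip at lid height). Next is the clamp: up, over to its front side, and down.

{"api": "move_arm", "payload": {"plan": [[[0,0,-0.4,0,0,0,-1],[0,0,-1,0,0,0,-1],[0,0,-1,0,0,0,-1],[0,0,-1,0,0,0,-1],[0,0,-1,0,0,0,-1],[0,0,-1,0,0,0,-1],[0,0,-1,0,0,0,-1],[0,0,-1,0,0,0,-1],[0.76,-0.91,0,0,0,0,-1],[0.76,-0.91,0,0,0,0,-1]]]}}

```text
clock: 33.6
position: [0.4724, 0.1606, 0.2289]
tool_rot: [-3.14, 0.002, 1.713]
force: [1.3, -0.4, -0.5]
grip_width: 0.0001
finger_force: 0.0
```

{"api": "move_arm", "payload": {"plan": [[[0.76,-0.91,0,0,0,0,-1],[0.76,-0.91,0,0,0,0,-1],[0.76,-0.91,0,0,0,0,-1],[0.76,-0.91,0,0,0,0,-1],[0,0,0,0,0,0,-1],[0,0,0,0,0,0,-1],[0,0,0,0,0,0,-1],[0,0,0,0,0,0,-1],[0,0,0,0,0,0,-1],[0,0,0,0,0,0,-1]]]}}

```text
clock: 34.6
position: [0.392, 0.2101, 0.2284]
tool_rot: [-3.139, 0.002, 1.713]
force: [-0.6, -0.1, 0.7]
grip_width: 0.0001
finger_force: 0.0
```

Run:
```python
from h import *
from workcell import grab_frame
T=cur();print(box(T),T[:3,:3])
s=grab_frame("side");g=grab_frame("wrist");pickle.dump((T,s,g),open("f7.pkl","wb"))
cv2.imwrite("pics/s7.png",np.hstack([cv2.resize(s["color"][80:320,100:420],(400,300)),cv2.resize(g["color"],(400,300))])[:,:,::-1])
```

```text
q [-1.4728  0.4639  1.1456  2.0863 -0.5323  0.9281  0.1124] clk 34.6
[np.float64(-0.13458630337235575), np.float64(0.061109077435478464), np.float64(0.22842472371792724)] [[-0.1417  0.9899 -0.0025]
 [ 0.9899  0.1417 -0.0026]
 [-0.0022 -0.0028 -1.    ]]
```

View pics/s7.png

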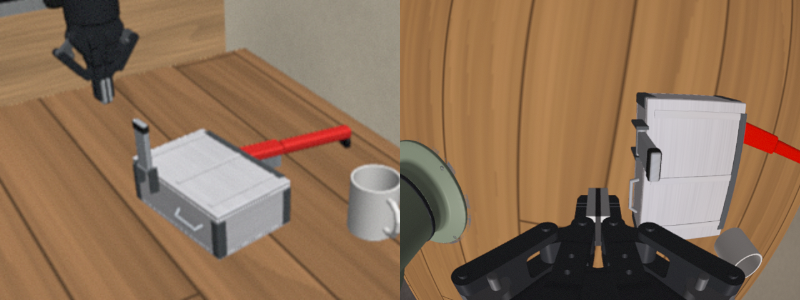

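The lid is shut and the clamp is still upright (side view about (142,135)). The fingers are in front of it with room to spare, so I'll push it over.

{"api": "move_arm", "payload": {"plan": [[[0,0,0.87,0,0,0,-1],[0,0,0.87,0,0,0,-1],[0,0,0.87,0,0,0,-1],[0,0,0.87,0,0,0,-1],[0,0.56,0,0,0,0,-1],[0,0.56,0,0,0,0,-1],[0,0.56,0,0,0,0,-1],[0,0.56,0,0,0,0,-1],[0,0.6,0.17,0,0,0,-1],[0,0.6,0.17,0,0,0,-1]]]}}

```text
clock: 35.7
position: [0.4606, 0.2204, 0.1518]
tool_rot: [-3.139, 0.002, 1.714]
force: [-4.3, 1.1, 2.0]
grip_width: -0.0
finger_force: 2.2
```

```bash
python3 -c "
from h import *
T=cur();print(box(T))"
```

```text
q [-1.1965  0.6523  0.9221  2.0014 -0.7014  0.8456  0.268 ] clk 35.7
[np.float64(-0.06516400857382201), np.float64(0.06113553932327596), np.float64(0.15178155177137126)]
```

{"api": "move_arm", "payload": {"plan": [[[0,0.5,0.33,0,0,0,-1],[0,0.5,0.33,0,0,0,-1],[0,0.33,0.5,0,0,0,-1],[0,0.33,0.5,0,0,0,-1],[0,0.15,0.45,0,0,0,-1],[0,0.15,0.45,0,0,0,-1],[0,0,0.3,0,0,0,-1],[0,0,0.05,0,0,0,-1],[0,0,0,0,0,0,-1],[0,0,0,0,0,0,-1]]]}}

```text
clock: 36.7
position: [0.4997, 0.2256, 0.0946]
tool_rot: [-3.141, 0.001, 1.713]
force: [-3.6, 0.4, 30.1]
grip_width: 0.0003
finger_force: 14.9
```

```bash
python3 -c "
from h import *
T=cur();print(box(T))"
```

```text
q [-1.0748  0.7702  0.8127  1.9409 -0.7935  0.7871  0.3392] clk 36.7
[np.float64(-0.02575444735467361), np.float64(0.06058835008624581), np.float64(0.09463897838180321)]
```

The clamp is down at nominal height and pressed with 30 N. I'll retreat straight up and check.

{"api": "move_arm", "payload": {"plan": [[[0,0,-0.5,0,0,0,-1],[0,0,-1,0,0,0,-1],[0,0,-1,0,0,0,-1],[0,0,-1,0,0,0,-1],[0,0,-1,0,0,0,-1],[0,0,-1,0,0,0,-1],[0,0,-1,0,0,0,-1],[0,0,-1,0,0,0,-1],[0,0,0,0,0,0,-1],[0,0,0,0,0,0,-1]]]}}

```text
clock: 37.7
position: [0.4987, 0.2259, 0.2433]
tool_rot: [-3.139, 0.002, 1.714]
force: [0.9, 0.5, -1.0]
grip_width: -0.0003
finger_force: 0.0
```

Run:
```python
from h import *
from workcell import grab_frame
s=grab_frame("side");cv2.imwrite("pics/s8.png",cv2.resize(s["color"][80:380,130:530],None,fx=2,fy=2)[:,:,::-1])
```

```text
(no output)
```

View pics/s8.png

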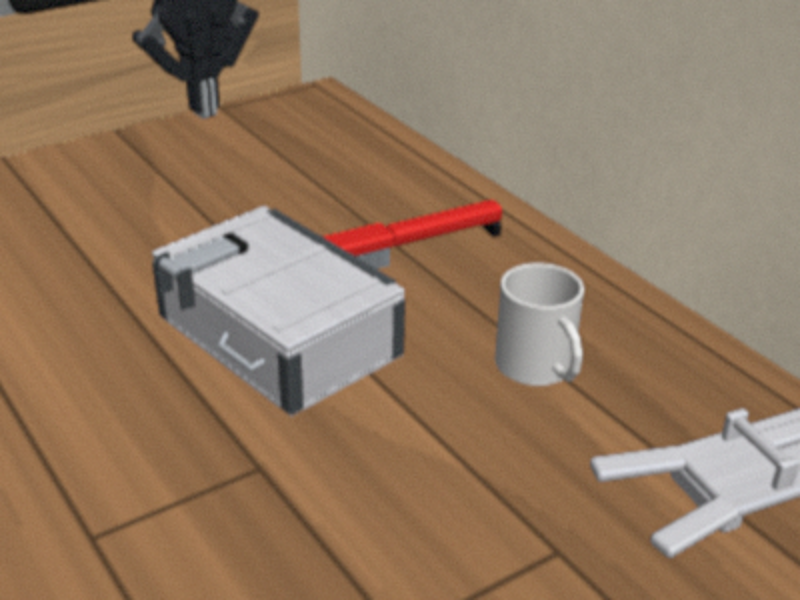

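The lid is shut, the clamp lies flat on it (about (205,250)), and the other objects have not moved. The hand is clear.

```bash
python3 -c "
from workcell import job_done
print(job_done())"
```

```text
the job is handed in; nothing more can be done
None
```

The flashlight is flat in the kit box with the lid shut and the clamp down on it, the mug, brush and boot jack look unmoved, and the job was handed in at about 38 s; no verdict was returned.

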